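# Load the drilling cradle

### The job

Take the 120 mm aluminium bar (the middle length of the three) from the blue rack and load it in the green sloping drilling cradle: push its upper end gently against the brass spring plunger until the other end clears the red lip, lower it fully into both V rests and let go, so that the spring holds it against the lip. Do not ram the plunger, and leave the other two bars and everything else on the bench where they are.

Things in the scene. Friction and masses are not known exactly. Their poses are not given: they have to be found in the camera images.
- blank_100: plain round aluminium bar, 24 mm diameter, 100 mm long, about 0.17 kg; too short for the cradle. Origin at its centre, x along its axis. At the start it lies level in one of the rack's three places, centred over it, bar axis 50 mm above the bench; which bar is in which place varies.
- blank_120: plain round aluminium bar, 24 mm diameter, 120 mm long, about 0.2 kg; the one that fits the cradle. Origin at its centre, x along its axis. At the start it lies level in one of the rack's three places, centred over it, bar axis 50 mm above the bench; which bar is in which place varies.
- blank_140: plain round aluminium bar, 24 mm diameter, 140 mm long, about 0.23 kg; too long for the cradle. Origin at its centre, x along its axis. At the start it lies level in one of the rack's three places, centred over it, bar axis 50 mm above the bench; which bar is in which place varies.
- rack: blue fixed rack, base plate 130 x 225 x 10 mm, three places side by side 80 mm apart along its y; in each place a bar lies along the rack's x in two 12 mm thick V saddles whose centres are 36 mm either side of the middle, so the middle 60 mm of each bar is free underneath down to the base plate. Origin at the centre of the underside, z up.
- cradle_bed: the fixed green drilling cradle on a 250 x 110 mm base, bed sloping at 20 degrees. Origin: where the centre of the fitted 120 mm bar belongs, 115 mm above the bench. x: up the slope along the fitted bar's axis, towards the plunger; z: square to the slope, upwards. Between its V rests the bar is free to 40 mm below its axis. Plunger housing: from x = +95 mm, 16 mm above the axis.
- rest_low (a point): the lower of the cradle's two steel V rests, -42 mm along the cradle's x from its origin: a 12 mm thick 90-degree V, mouth 38 mm wide, its edges 2 mm above the fitted bar's axis. This point lies on the fitted bar's axis.
- rest_high (a point): the upper of the cradle's two steel V rests, +42 mm along the cradle's x from its origin: a 12 mm thick 90-degree V, mouth 38 mm wide, its edges 2 mm above the fitted bar's axis. This point lies on the fitted bar's axis.
- end_lip (a point): middle of the top edge, on the side facing the bar, of the red end lip at the low end of the cradle: at x = -60 mm, 5 mm below the fitted bar's axis. The lip is 10 mm thick (away from the bar) and 34 mm wide; a bar raised more than 7 mm square to the slope clears it.
- plunger_face (a point): centre of the flat face of the round brass plunger head (22 mm diameter), which looks down the slope at the bar's upper end; 2 mm above the line of the fitted bar's axis. Untouched it stands at x = +54 mm of the cradle, that is 114 mm from the end lip; pressed in it moves along the cradle's +x.
- plunger (a joint): how far the plunger is pushed in (m): 0 untouched, 0.006 with the 120 mm bar fitted, hard end at 0.014. Spring: 3 N to start it, then 0.7 N per mm: 7 N fitted, 13 N at the end of travel.
- fluid_bottle: grey bottle with blue label, 90 mm diameter, 200 mm tall, origin at the centre of its underside; a bystander.
- spray_can: spray can, 58 mm diameter, 170 mm tall, origin at the centre of its underside; a bystander.
- mug: white mug, 80 mm diameter, 90 mm tall, origin at the centre of its underside; a bystander.
- hammer: hammer lying on the bench, about 260 mm long along its x axis, origin near its middle; a bystander.
- wrench: wrench lying on the bench, about 180 mm long along its x axis; a bystander.
- grease_tin: yellow tin with red lid, 70 mm diameter, 60 mm tall, origin at the centre of its underside; a bystander.

How it is judged:
At the end, for the whole second after the job is handed in: The 120 mm bar lies released and at rest in both V rests of the cradle: its centre within 2.5 mm of the fitted place in each cradle direction, its axis within 0.04 rad of the cradle's, and the plunger held in by 3 to 9 mm (x of blank_120 in the frame of cradle_bed between -0.0025 and 0.0025 m and y of blank_120 in the frame of cradle_bed between -0.0025 and 0.0025 m and z of blank_120 in the frame of cradle_bed between -0.0025 and 0.0025 m and angle between the x axis of blank_120 and the x axis of cradle_bed, either way round below 0.04 rad and value of joint plunger between 0.003 and 0.009 m and linear speed of blank_120 below 0.02 m/s); the robot touches nothing.
It fails at once if the plunger rammed: more than 40 N between it and anything (contact force between plunger and anything else above 40 N).
It fails at once if one of the other two bars moved by more than 20 mm (distance of any of blank_100, blank_140 from where it was at the start of the episode above 0.02 m).
It fails at once if a bystander on the bench (bottle, can, mug, hammer, wrench, tin) moved by more than 20 mm (distance of any of fluid_bottle, spray_can, mug, hammer, wrench, grease_tin from where it was at the start of the episode above 0.02 m).
It also fails if it takes over 51 s, if anything falls off the work surface, if the arm or the gripper's body presses on something with over 40 N, if the wrist force passes 120 N, or if a joint passes its speed limit or range.

### The arm

A 6-joint arm with a two-finger parallel gripper is mounted at the origin on the work surface. World frame = base frame: x ahead of the robot, y to its left, z up, the work surface at z = 0. Lengths are in m, angles in rad, forces in N, time in s.
With the tool pointing down it reaches from about 0.35 to 0.775 m from the base axis. Payload 7.3 kg.
Tool frame: the origin (TCP) lies midway between the tips of the shut fingers; the grasp point (between the pads) lies 19 mm behind it; z points along the fingers, y is the line along which they close (so a half turn about z gives the same grasp; the last joint's range is limited). The gripper opens to 92 mm and grips with 3 to 60 N. Pads are 19 mm wide; open, the fingers measure 130 mm over their backs; the gripper's body (75 mm by 190 mm) begins 47 mm behind the grasp point.
Start: joints at [1.149, 0.342, 1.524, -0, 1.275, -0.146], TCP at [0.143, 0.505, 0.19] pointing down, gripper open.
Joint ranges: [-2.53, 2.53], [-0.77, 2.02], [0.04, 2.7], [-1, 4.14], [0.28, 2.66], [-3.11, 3.11]. Speed limits (rad/s): [2.57, 2.57, 3.14, 3.14, 3.14, 3.14].

### API

Orientations are given as a rotation vector (axis times angle).
In Python, from station import bot gives the robot as it stands.
- The arm moves only by the tool jog_arm, never from a script. Its argument "series" is a list of rows, each a list of 3 entries, a list of its own where there are three numbers: the opening, from -1 (shut) to 1 (fully open), then the shift along the tool's x, y, z in mm, then the turn, a rotation vector about the tool's x, y, z in degrees. A call has 1 to 20 rows; each row shifts and turns the commanded pose from where the row before left it, along the tool's axes as they then stand; what a row does not reach is not made up. A row lasts 1/10 s, in which the tool goes at most 50 mm and 8.59 degrees, less where a joint would pass 70% of its speed; a pose out of reach is approached as far as the arm can. A call with a gripper value outside its range is refused whole. The fingers move at their own pace and stop on an object; "squeeze" is the grip in N (left out, the last holds). Time passes only in rows, so rows that do not move let the fingers close. It gives the time, the measured TCP pose, the force, the opening and the grip force at its end, in the units of the state.
- bot.read_state(): the state, without advancing time (a new reading comes with each control period).
- bot.grab_frame(name): name is "side" or "top"; returns the picture (400x640x3 uint8, red, green, blue); there is no depth.
- bot.camera_model(name): a dict with "fov_y" (degrees; the focal length in pixels is half the picture's height over the tangent of half this angle, whatever the lens; pixels are square), "cx", "cy" (the principal point, pixels), "k1" (the pictures are not rectified: a ray, as slopes to the right and down, at radius r is drawn at 1 + k1 r^2 times it, then the intrinsics apply), "position" and "orientation" of the camera in the world. Camera axes: x right, y down, z forward; pixel columns grow to the right and rows downward; lengths in m; the calibration is good to about 2 mm. A picture is of the moment at which its call begins. camera_model takes no time and is no camera call.
- bot.finish_job(): hands the job in; it is judged then, once.
The state is a dict: "time_s": time; "qpos": joint angles; "dq": joint speeds; "effort": joint torques, N m; "eef_pos": TCP position; "ee_rot": TCP orientation; "wrist_force": force on the tool from outside, world axes, zero at the start; "torque": the same for the moment, N m; "gripper_width": finger opening in m; "grasp_force": force on a finger pad.
Only numpy, scipy, OpenCV 4.12 (cv2) and the standard library are available. Lean on these libraries where they do the work, as an engineer would, in place of code of your own. Each camera call takes 0.05 s, during which the arm holds its last target. There are 200 camera calls.

## Working session

There is one attempt and no reset: what is moved stays moved. The work goes in short steps, Python scripts to look and compute and a tool call to move; the robot and the scene stay as the last step left them, time stands still between calls to the robot, and variables do not carry over. Pictures are saved under pics/ and viewed, at most 10 in all, crops included, and the job is handed in when it is done.

Besides the shell and the picture viewer there is one more tool, called as a command line: name --argument value ..., lists and objects as JSON in quotes. jog_arm: Moves the arm, as the interface text tells. Its arguments: {"type":"object","properties":{"series":{"type":"array","items":{"type":"array"}},"squeeze":{"type":"number"}},"required":["series"]}

```bash
ls; mkdir -p pics; python3 - <<'E'
from station import bot
import cv2
for n in("side","top"):
    cv2.imwrite(f"pics/{n}0.png",bot.grab_frame(n)[:,:,::-1]); print(n,bot.camera_model(n))
print(bot.read_state())
E
```

```text
pics
side {'fov_y': 47.69105246201931, 'cx': 318.5854723643008, 'cy': 190.37148065056078, 'k1': -0.1160238072169018, 'position': array([ 0.19955448, -1.44019119,  0.9271256 ]), 'orientation': array([-2.07578949,  0.26167786, -0.17505924])}
top {'fov_y': 43.21997490207578, 'cx': 314.0305262164835, 'cy': 193.39544831563668, 'k1': 0.0551737329252865, 'position': array([ 0.26579833, -0.05338809,  1.59829509]), 'orientation': array([-2.09747495,  2.11525664, -0.23976135])}
{'time_s': 0.1, 'qpos': array([ 1.14897025e+00,  3.42641281e-01,  1.52493977e+00, -2.08169799e-05,
        1.27542063e+00, -1.45971361e-01]), 'dq': array([ 0.00264609, -0.00053531, -0.00393755,  0.00103007,  0.00075198,
       -0.0001368 ]), 'effort': array([ 2.72568075e-03, -4.32007813e+01, -2.44696158e+01,  7.19389971e-02,
        5.26853988e-02, -5.72950285e-05]), 'eef_pos': array([0.14278663, 0.50476207, 0.18931424]), 'ee_rot': array([-4.31877809e-01, -3.11138584e+00,  2.13320678e-03]), 'wrist_force': array([ 0.22408835, -1.23715973, -0.92539735]), 'torque': array([-0.04503802, -0.01963741,  0.03753184]), 'grasp_force': 0.0, 'gripper_width': 0.09205980814766708}
```

View pics/side0.png

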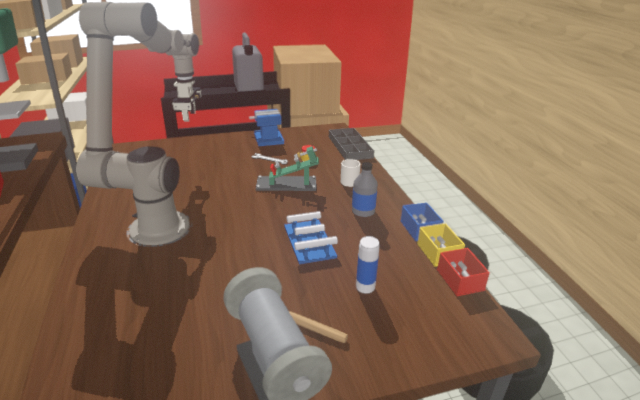

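View pics/top0.png

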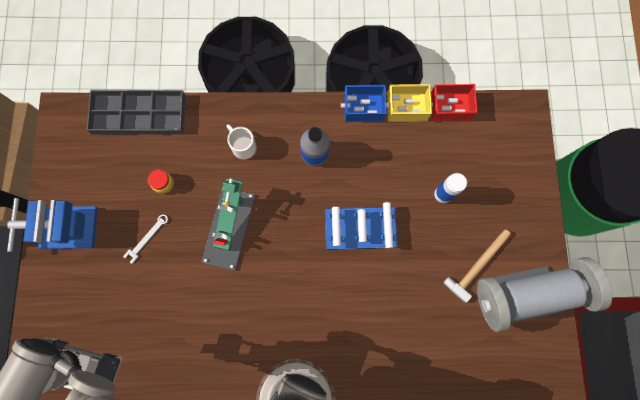

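The side view shows the rack at about (310,238) and the cradle at (288,172). In the top view the bars stand at columns 336, 362 and 388, with apparent lengths of about 40, 33 and 46 px, so the left one (336) should be the 120. I'll enlarge both views.

```bash
python3 - <<'E'
import cv2,numpy as np
t=cv2.imread("pics/top0.png");s=cv2.imread("pics/side0.png")
def crop(im,x0,y0,w,h,k,n):
    c=cv2.resize(im[y0:y0+h,x0:x0+w],None,fx=k,fy=k,interpolation=cv2.INTER_CUBIC)
    for i in range(0,w,10): cv2.line(c,(i*k,0),(i*k,6),(0,255,255),1); cv2.putText(c,str(x0+i),(i*k+1,16),0,.35,(0,255,255),1)
    for i in range(0,h,10): cv2.line(c,(0,i*k),(6,i*k),(0,255,255),1); cv2.putText(c,str(y0+i),(8,i*k+4),0,.35,(0,255,255),1)
    cv2.imwrite(n,c)
crop(t,195,170,70,110,5,"pics/a1.png");crop(t,315,195,95,60,5,"pics/a2.png")
a=cv2.imread("pics/a1.png");b=cv2.imread("pics/a2.png");o=np.zeros((550,800,3),np.uint8)
crop(t,320,195,85,65,5,"pics/a2.png");b=cv2.imread("pics/a2.png")
o[:550,:350]=a;o[:325,360:785]=b;cv2.imwrite("pics/topz.png",o)
crop(s,250,140,75,60,10,"pics/sidecr.png")
crop(s,275,205,70,60,10,"pics/siderk.png")
E
```

```text
(no output)
```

View pics/topz.png

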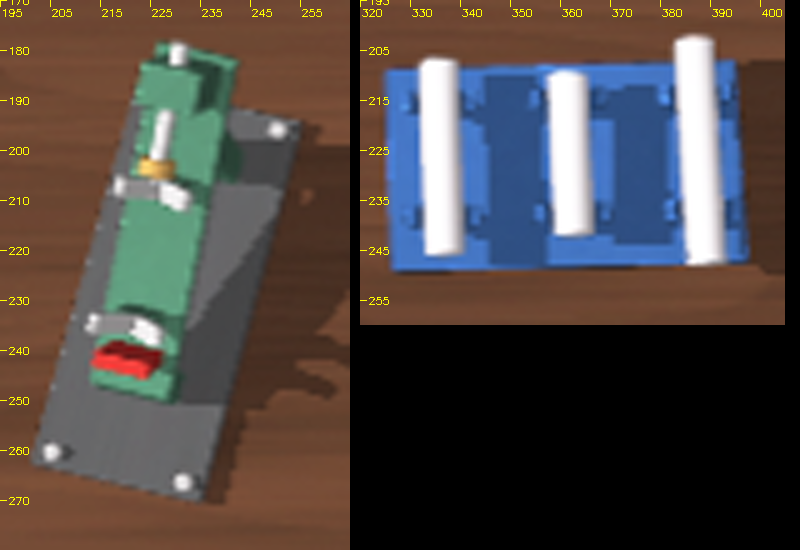

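View pics/sidecr.png

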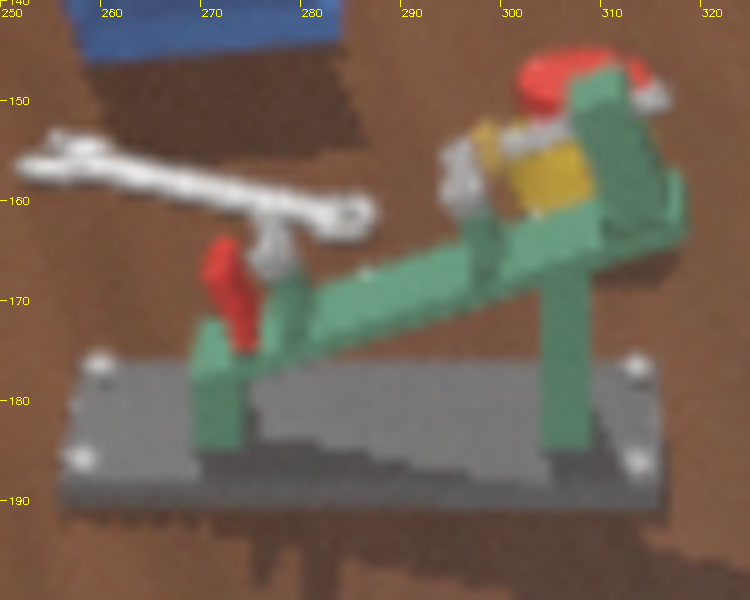

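View pics/siderk.png

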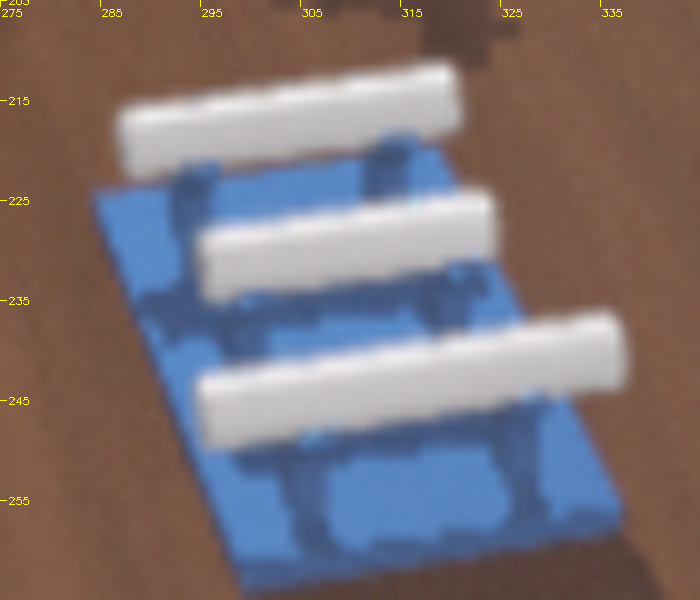

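The top crop shows the left bar (centre about 335.7,226) as the middle length. The lip edge is at about (220.7,240.7), and the V rests are centred at about (219.3,235.7) and (224.9,208.1). In the side crop the far bar runs from (286.7,219) to (320.1,214.2). Next I triangulate and fit the cradle.

```bash
cat > h.py <<'E'
import numpy as np,cv2
from scipy.spatial.transform import Rotation as R
from station import bot
def cam(n):
    m=bot.camera_model(n);f=200/np.tan(np.radians(m['fov_y']/2))
    K=np.array([[f,0,m['cx']],[0,f,m['cy']],[0,0,1]]);D=np.array([m['k1'],0,0,0,0.])
    return K,D,R.from_rotvec(m['orientation']),np.array(m['position'])
C={n:cam(n) for n in("side","top")}
def ray(n,p):
    K,D,r,o=C[n];u=cv2.undistortPoints(np.array([[p]],float),K,D)[0,0]
    d=r.apply([u[0],u[1],1]);return o,d/np.linalg.norm(d)
def proj(n,X):
    K,D,r,o=C[n];i=r.inv();return cv2.projectPoints(np.atleast_2d(X).astype(float),i.as_rotvec(),-i.apply(o),K,D)[0][:,0]
def tri(pt,ps):
    A=[];b=[]
    for n,p in(("top",pt),("side",ps)):
        o,d=ray(n,p);M=np.eye(3)-np.outer(d,d);A.append(M);b.append(M@o)
    return np.linalg.lstsq(np.vstack(A),np.hstack(b),rcond=None)[0]
def onz(n,p,z):
    o,d=ray(n,p);return o+d*(z-o[2])/d[2]
E
cat > m.py <<'E'
from h import *
from scipy.optimize import least_squares
def T(x,y):return (320+(x-360)/5-.5,195+y/5-.5)
def S(x,y):return (275+x/10-.5,205+y/10-.5)
bars={'L':[(438,60),(444,254),(122,145),(457,97)],'M':[(568,71),(574,234),(205,265),(488,223)],'R':[(693,38),(704,263),(205,410),(618,350)]}
for k,(a,b,c,d) in bars.items():
    p=tri(T(*a),S(*d));q=tri(T(*b),S(*c))
    e=onz("top",T(*a),.05);g=onz("top",T(*b),.05)
    print(k,p.round(4),q.round(4),'len',np.linalg.norm(p-q).round(4),'| z=.05:',((e+g)/2).round(4),np.linalg.norm(e-g).round(4),np.degrees(np.arctan2(*(e-g)[1::-1])).round(1))
TL=lambda x,y:np.array([195+x/5-.5,170+y/5-.5]); SL=lambda x,y:np.array([250+x/10-.5,140+y/10-.5])
obs=[('top',TL(131,356),(-60,0,-5)),('top',TL(152,193),(42,0,2)),('top',TL(124,330),(-42,0,2)),('top',TL(156.5,179),(54,0,13)),
('side',SL(466,178),(42,0,-2)),('side',SL(275,243),(-42,0,-2)),('side',SL(483,145),(56,0,2)),('side',SL(240,290),(-61,0,-6))]
sl=R.from_euler('y',-20,degrees=True)
def res(v,full=False):
    r=R.from_euler('z',v[3])*sl
    return np.concatenate([proj(n,r.apply(np.array(X)/1e3)+v[:3])[0]-p for n,p,X in obs])
s=least_squares(res,[.5,.2,.115,0.2],loss='soft_l1')
print(s.x.round(4),np.degrees(s.x[3]).round(1));print(s.fun.reshape(-1,2).round(1))
for c in((35,462),(203,500),(300,122)): print(onz('top',TL(*c),.012).round(4))
E
python3 m.py
```

```text
L [ 0.5706 -0.1279  0.0547] [ 0.4491 -0.1293  0.0538] len 0.1216 | z=.05: [ 0.5116 -0.1289  0.05  ] 0.1214 0.7
M [ 0.5614 -0.2083  0.0554] [ 0.461  -0.2093  0.0545] len 0.1004 | z=.05: [ 0.5136 -0.2095  0.05  ] 0.1021 0.4
R [ 0.5831 -0.2873  0.0535] [ 0.4432 -0.2883  0.0539] len 0.1399 | z=.05: [ 0.5146 -0.2885  0.05  ] 0.1409 0.4
[ 0.5154  0.2081  0.1163 -0.2069] -11.9
[[-0.6  0.3]
 [ 0.3  0.2]
 [ 1.2  0.2]
 [-0.8 -0.5]
 [-0.   0. ]
 [-0.   0. ]
 [ 1.2  1.4]
 [-0.5 -2.4]]
[0.4077 0.2891 0.012 ]
[0.3831 0.1843 0.012 ]
[0.6232 0.1285 0.012 ]
```

```bash
cat > plan.py <<'E'
from h import *
# tool axes for level (yaw) or tilted; x_tool points down the slope / towards the robot
def Rt(yaw,tilt=0):
    r=(R.from_euler('z',yaw,degrees=True)*R.from_euler('y',-tilt,degrees=True)).as_matrix()
    return R.from_matrix(np.column_stack([-r[:,0],r[:,1],-r[:,2]]))
CR=np.array([.5154,.2085,.115]);CY=-13.0
def cradle(x,y,z,o=CR,yaw=CY): # TCP with the grasp point at a cradle position (mm)
    T=Rt(yaw,20);r=R.from_euler('z',yaw,degrees=True)*R.from_euler('y',-20,degrees=True)
    return o+r.apply(np.array([x,y,z])/1e3)+T.apply([0,0,.019]),T
def go(pos,T,cp=None,cr=None):
    s=bot.read_state();p=s['eef_pos'] if cp is None else cp;r=R.from_rotvec(s['ee_rot']) if cr is None else cr
    d=np.array(pos)-p
    print('t',round(s['time_s'],2),'turn deg',np.degrees((r.inv()*T).as_rotvec()).round(2),'shift after turn mm',(T.inv().apply(d)*1e3).round(1),'before',(r.inv().apply(d)*1e3).round(1))
E
python3 - <<'E'
from plan import *
go([.511,-.129,.20],Rt(.5)); go([.511,-.129,.031],Rt(.5))
E
```

```text
t 0.1 turn deg [ -0.08  -0.02 -16.3 ] shift after turn mm [-362.7 -637.   -10.7] before [-526.9 -509.5  -10.1]
t 0.1 turn deg [ -0.08  -0.02 -16.3 ] shift after turn mm [-362.7 -637.   158.3] before [-526.9 -509.3  158.9]
```

jog_arm --series '[[0.3,[0,0,-30],[0,0,-8.15]],[0.3,[0,0,-30],[0,0,-8.15]],[0.3,[-21,-37,0],[0,0,0]],[0.3,[-21,-37,0],[0,0,0]],[0.3,[-21,-37,0],[0,0,0]],[0.3,[-21,-37,0],[0,0,0]],[0.3,[-21,-37,0],[0,0,0]],[0.3,[-21,-37,0],[0,0,0]],[0.3,[-21,-37,0],[0,0,0]],[0.3,[-21,-37,0],[0,0,0]],[0.3,[-21,-37,0],[0,0,0]],[0.3,[-21,-37,0],[0,0,0]],[0.3,[-21,-37,0],[0,0,0]],[0.3,[-21,-37,0],[0,0,0]],[0.3,[-21,-37,0],[0,0,0]],[0.3,[-21,-37,0],[0,0,0]],[0.3,[-21,-37,0],[0,0,0]],[0.3,[-21,-37,0],[0,0,0]],[0.3,[-21,-37,0],[0,0,0]]]' --squeeze 30

```text
time_s: 2.0
eef_pos: [0.5058, -0.1223, 0.2495]
ee_rot: [0.013, -3.141, -0.001]
wrist_force: [-0.1, 0.2, 0.1]
gripper_width: 0.0597
grasp_force: 0.0
```

```bash
python3 - <<'E'
from plan import *
go([.511,-.129,.08],Rt(.5)); s=bot.read_state();print(s['eef_pos'],s['gripper_width'],s['wrist_force'],s['qpos'].round(2))
E
```

```text
t 2.0 turn deg [ 0.03 -0.04 -0.02] shift after turn mm [ -5.1  -6.7 169.5] before [ -5.2  -6.8 169.5]
[ 0.50580205 -0.12233531  0.24950187] 0.059733177895552124 [-0.09755185  0.18407131  0.13725626] [-0.38  0.29  1.43  0.    1.42 -1.96]
```

jog_arm --series '[[0.3,[-5,-6.5,40],[0,0,0]],[0.3,[0,0,40],[0,0,0]],[0.3,[0,0,40],[0,0,0]],[0.3,[0,0,40],[0,0,0]],[0.3,[0,0,0],[0,0,0]],[0.3,[0,0,0],[0,0,0]]]'

```text
time_s: 2.6
eef_pos: [0.5105, -0.1271, 0.0903]
ee_rot: [0.014, -3.141, -0.001]
wrist_force: [0.8, -0.7, 0.1]
gripper_width: 0.0598
grasp_force: 0.0
```

```bash
python3 - <<'E'
from plan import *
a=bot.grab_frame("top")[:,:,::-1];b=bot.grab_frame("side")[:,:,::-1]
o=np.hstack([cv2.resize(a[180:280,300:400],None,fx=4,fy=4,interpolation=2),cv2.resize(b[170:270,260:360],None,fx=4,fy=4,interpolation=2)])
cv2.imwrite("pics/over.png",o)
s=bot.read_state();p=s['eef_pos'];print(p,proj('top',p),proj('side',p)); go([.511,-.129,.031],Rt(.5))
E
```

```text
[ 0.51195769 -0.12770513  0.09210455] [[335.92311084 223.40449702]] [[304.40626323 207.23475573]]
t 2.7 turn deg [-0.08  0.2   0.01] shift after turn mm [ 1.  -1.3 61.1] before [ 1.2 -1.2 61.1]
```

View pics/over.png

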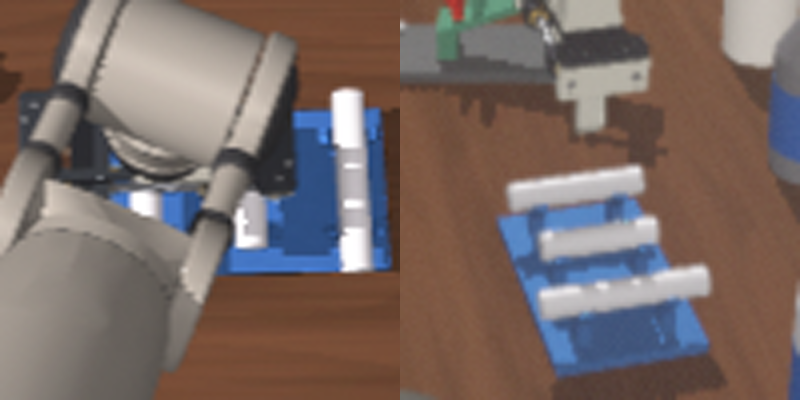

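```bash
python3 - <<'E'
from plan import *
s=bot.read_state();p=s['eef_pos']
for dy in(-.03,-.038,-.045):
  for dz in (0,.01,.02): print(dy,dz,proj('side',p+[0,dy,dz]).round(1))
print(proj('side',[[.511-.06,-.129,.05],[.511+.06,-.129,.05]]).round(1))
E
```

```text
-0.03 0 [[306.4 211.7]]
-0.03 0.01 [[306.4 209.2]]
-0.03 0.02 [[306.4 206.8]]
-0.038 0 [[307.  212.9]]
-0.038 0.01 [[307.  210.4]]
-0.038 0.02 [[307. 208.]]
-0.045 0 [[307.4 214. ]]
-0.045 0.01 [[307.5 211.5]]
-0.045 0.02 [[307.5 209. ]]
[[287.6 219.7]
 [320.5 215.4]]
```

The picture shows the gripper squarely above the left (120 mm) bar. The near fingertip is at about (306.5,202.5) in the side view, which agrees in column but sits about 9 px higher than predicted. I'll go down slowly, watching force, and check again.

jog_arm --series '[[0.3,[0,-1.5,15],[0,0,0]],[0.3,[0,0,15],[0,0,0]],[0.3,[0,0,15],[0,0,0]],[0.3,[0,0,14],[0,0,0]],[0.3,[0,0,0],[0,0,0]],[0.3,[0,0,0],[0,0,0]]]'

```text
time_s: 3.3
eef_pos: [0.5116, -0.129, 0.0326]
ee_rot: [-0.014, 3.139, -0.002]
wrist_force: [1.0, 0.3, -0.4]
gripper_width: 0.0596
grasp_force: 0.0
```

```bash
python3 - <<'E'
from plan import *
b=bot.grab_frame("side")[:,:,::-1]
cv2.imwrite("pics/down.png",cv2.resize(b[140:260,250:370],None,fx=5,fy=5,interpolation=2))
s=bot.read_state();print(s['eef_pos'],s['wrist_force']); go([.511,-.129,.031],Rt(.5))
E
```

```text
[ 0.51172479 -0.12909117  0.03268516] [0.43040448 0.12820721 0.27785034]
t 3.35 turn deg [-0.07  0.17  0.  ] shift after turn mm [0.7 0.1 1.7] before [0.7 0.1 1.7]
```

View pics/down.png

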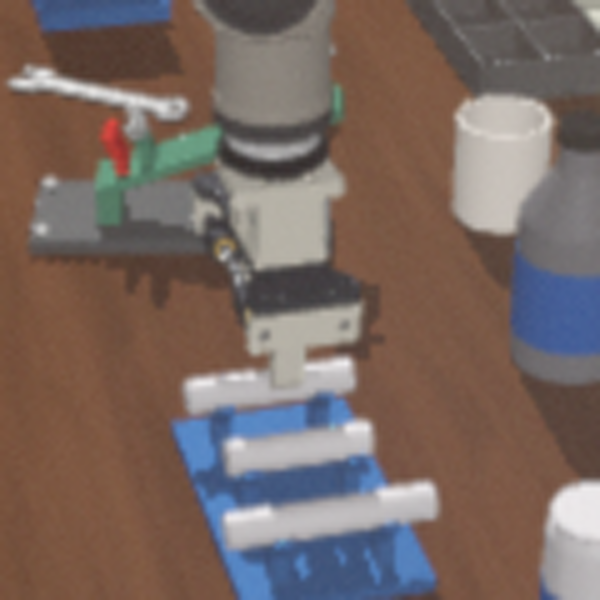

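In the side view the near fingertip ends at about (307,216.5), which is higher than the reported pose predicts (about row 226). Closing gently is a harmless test: a width of 24 mm means the bar is held.

jog_arm --series '[[-1,[0,0,0],[0,0,0]],[-1,[0,0,0],[0,0,0]],[-1,[0,0,0],[0,0,0]],[-1,[0,0,0],[0,0,0]],[-1,[0,0,0],[0,0,0]],[-1,[0,0,0],[0,0,0]]]' --squeeze 5

```text
time_s: 3.95
eef_pos: [0.5105, -0.1286, 0.0309]
ee_rot: [0.014, -3.142, -0.0]
wrist_force: [0.0, 0.6, 0.0]
gripper_width: 0.0165
grasp_force: 0.0
```

```bash
python3 - <<'E'
from plan import *
s=bot.read_state();print(s['eef_pos'],s['wrist_force'],s['gripper_width'],s['grasp_force'],s['time_s'],s['qpos'])
b=bot.grab_frame("side")[:,:,::-1];cv2.imwrite("pics/closed.png",b)
E
```

```text
[ 0.51045367 -0.12863575  0.0308811 ] [0.04411902 0.62392156 0.04010584] 0.016544414164600278 0.0 3.95 [-3.92563405e-01  5.27215356e-01  1.72265925e+00  9.98152290e-05
  8.91802268e-01 -1.97211080e+00]
```

The fingers passed 24 mm without touching, so the real tip is higher than reported. I'll measure the offset from the images, including the start picture.

```bash
python3 - <<'E'
from plan import *
print('start TCP proj',proj('side',[.1428,.5048,.1893]),proj('top',[.1428,.5048,.1893]))
a=cv2.imread("pics/side0.png")[80:140,150:210];b=cv2.imread("pics/closed.png")[185:235,280:340]
o=np.zeros((600,800,3),np.uint8)
def put(c,k,x,x0,y0):
    c=cv2.resize(c,None,fx=k,fy=k,interpolation=2)
    for i in range(0,c.shape[0],10*k): cv2.putText(c,str(y0+i//k),(0,i+10),0,.35,(0,255,255),1);cv2.line(c,(0,i),(8,i),(0,255,255),1)
    for i in range(0,c.shape[1],10*k): cv2.putText(c,str(x0+i//k),(i,20),0,.35,(0,255,255),1);cv2.line(c,(i,0),(i,8),(0,255,255),1)
    o[:c.shape[0],x:x+c.shape[1]]=c
put(a,6,0,150,80);put(b,7,370,280,185);cv2.imwrite("pics/tips.png",o)
p=np.array([.5108,-.1288,.031])
for dz in(0,.01,.02,.03,.04,.05): print(dz,proj('side',p+[0,0,dz]).round(1),proj('side',p+[0,-.012,dz]).round(1))
E
```

```text
start TCP proj [[190.52317464 125.42368373]] [[ 99.39422843 359.005466  ]]
0 [[304.2 222. ]] [[304.9 223.8]]
0.01 [[304.2 219.6]] [[304.9 221.5]]
0.02 [[304.2 217.3]] [[304.9 219.1]]
0.03 [[304.2 214.9]] [[304.9 216.7]]
0.04 [[304.2 212.5]] [[304.9 214.3]]
0.05 [[304.2 210.1]] [[304.9 211.9]]
```

View pics/tips.png

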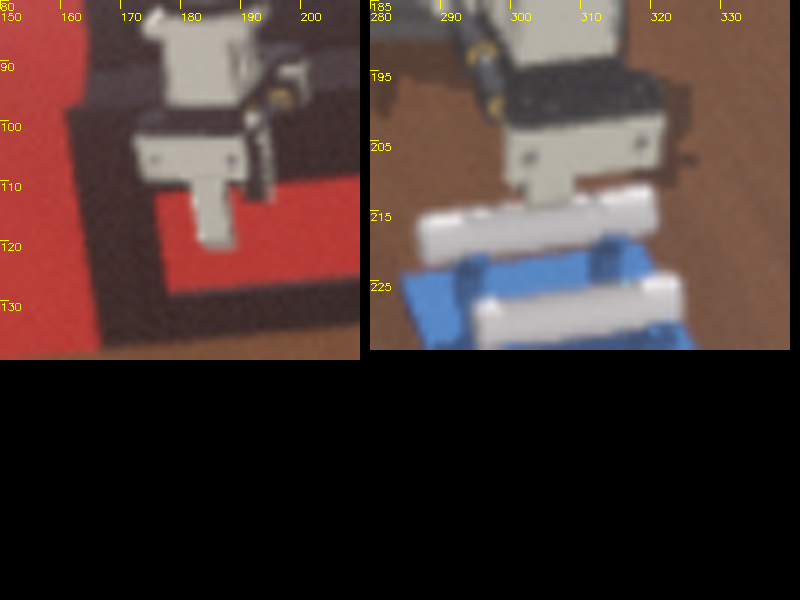

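In the start picture the near tip is at (186,120.5), and here it is at (305,213.4). Both are about 10–12 px higher than reported, with the columns agreeing, so the true tool stands roughly 40–50 mm higher than the pose says. I'll open, go 40 mm lower, then close gently.

jog_arm --series '[[0.3,[0,0,0],[0,0,0]],[0.3,[0,0,0],[0,0,0]],[0.3,[0,0,0],[0,0,0]],[0.3,[0,0,0],[0,0,0]],[0.3,[0,0,10],[0,0,0]],[0.3,[0,0,10],[0,0,0]],[0.3,[0,0,10],[0,0,0]],[0.3,[0,0,0],[0,0,0]],[0.3,[0,0,0],[0,0,0]]]'

```text
time_s: 4.9
eef_pos: [0.5102, -0.1285, 0.0003]
ee_rot: [0.014, -3.141, -0.001]
wrist_force: [-0.9, 0.5, 0.2]
gripper_width: 0.0594
grasp_force: 0.0
```

jog_arm --series '[[0.3,[0,0,5],[0,0,0]],[0.3,[0,0,5],[0,0,0]],[0.3,[0,0,0],[0,0,0]],[0.3,[0,0,0],[0,0,0]]]'

```text
time_s: 5.3
eef_pos: [0.5104, -0.1286, -0.0092]
ee_rot: [0.014, -3.141, -0.0]
wrist_force: [0.1, -0.1, 0.6]
gripper_width: 0.0597
grasp_force: 0.0
```

```bash
python3 - <<'E'
from plan import *
b=bot.grab_frame("side")[:,:,::-1];s=bot.read_state();print(s['eef_pos'],s['wrist_force'])
# near finger: print beige/blue/white profile down the finger columns
for c in (304,306,308): print(c,[tuple(int(v) for v in b[r,c,::-1]) for r in range(212,232)])
E
```

```text
[ 0.51056434 -0.12865705 -0.00903031] [ 0.60119644 -0.65063385  0.25661756]
304 [(70, 69, 69), (102, 98, 95), (158, 153, 146), (180, 176, 166), (180, 175, 165), (176, 171, 162), (176, 171, 161), (181, 177, 166), (178, 174, 164), (163, 157, 148), (158, 157, 153), (158, 156, 154), (158, 157, 153), (159, 156, 151), (158, 155, 151), (164, 160, 160), (178, 176, 176), (188, 185, 188), (191, 188, 190), (190, 187, 188)]
306 [(73, 70, 71), (115, 112, 106), (176, 173, 163), (181, 177, 167), (182, 178, 167), (181, 177, 166), (181, 176, 166), (182, 178, 168), (179, 176, 165), (180, 176, 165), (179, 174, 164), (179, 175, 164), (179, 174, 165), (177, 173, 164), (170, 167, 161), (172, 169, 169), (182, 179, 179), (190, 187, 188), (192, 190, 191), (189, 186, 187)]
308 [(81, 78, 78), (127, 123, 118), (178, 173, 163), (182, 177, 166), (183, 179, 169), (182, 178, 167), (181, 177, 167), (183, 178, 168), (179, 176, 165), (178, 175, 165), (179, 174, 165), (180, 176, 166), (179, 175, 166), (176, 173, 165), (167, 163, 160), (175, 172, 173), (187, 184, 185), (191, 189, 190), (193, 189, 191), (187, 184, 186)]
```

The fingertip now ends at about row 226, where a tip at z≈0.03 belongs. Closing.

jog_arm --series '[[-1,[0,0,0],[0,0,0]],[-1,[0,0,0],[0,0,0]],[-1,[0,0,0],[0,0,0]],[-1,[0,0,0],[0,0,0]],[-1,[0,0,0],[0,0,0]],[-1,[0,0,0],[0,0,0]]]' --squeeze 20

```text
time_s: 5.95
eef_pos: [0.5105, -0.1281, -0.009]
ee_rot: [0.013, -3.142, -0.001]
wrist_force: [0.7, 4.4, 1.5]
gripper_width: 0.0234
grasp_force: 20.0
```

The bar is held (23.4 mm, 20 N). Lifting and carrying it over towards the cradle.

jog_arm --series '[[-1,[0,0,-10],[0,0,0]],[-1,[0,0,-20],[0,0,0]],[-1,[0,0,-40],[0,0,0]],[-1,[0,0,-40],[0,0,0]],[-1,[0,0,-40],[0,0,0]],[-1,[0,0,-40],[0,0,0]],[-1,[0,35,0],[0,0,0]],[-1,[0,35,0],[0,0,0]],[-1,[0,35,0],[0,0,0]],[-1,[0,35,0],[0,0,0]],[-1,[0,35,0],[0,0,0]],[-1,[0,35,0],[0,0,0]],[-1,[0,35,0],[0,0,0]],[-1,[0,35,0],[0,0,0]],[-1,[0,35,0],[0,0,0]],[-1,[0,20,0],[0,0,0]],[-1,[0,0,0],[0,0,0]],[-1,[0,0,0],[0,0,0]]]' --squeeze 30

```text
time_s: 7.75
eef_pos: [0.5073, 0.206, 0.181]
ee_rot: [0.015, -3.141, 0.001]
wrist_force: [0.1, -0.6, -2.3]
gripper_width: 0.0232
grasp_force: 30.0
```

```bash
python3 - <<'E'
from plan import *
s=bot.read_state();print(s['eef_pos'],s['gripper_width'],s['wrist_force'],s['time_s'],s['qpos'].round(3))
cv2.imwrite("pics/lev_side.png",bot.grab_frame("side")[:,:,::-1])
cv2.imwrite("pics/lev_top.png",bot.grab_frame("top")[:,:,::-1])
print('turn',np.degrees((R.from_rotvec(s['ee_rot']).inv()*Rt(-13,0)).as_rotvec()))
print('then',np.degrees((Rt(-13,0).inv()*Rt(-13,20)).as_rotvec()))
E
```

```text
[0.50727682 0.20602334 0.18100598] 0.023151934951497713 [ 0.1125011  -0.60458337 -2.32746044] 7.75 [ 2.460e-01  3.910e-01  1.476e+00 -1.000e-03  1.276e+00 -1.334e+00]
turn [-4.65858922e-02 -9.83313630e-03  1.35537694e+01]
then [ 3.99594974e-16 -2.00000000e+01  1.59837990e-15]
```

jog_arm --series '[[-1,[0,0,0],[0,0,6.8]],[-1,[0,0,0],[0,0,6.75]],[-1,[0,0,0],[0,-5,0]],[-1,[0,0,0],[0,-5,0]],[-1,[0,0,0],[0,-5,0]],[-1,[0,0,0],[0,-5,0]],[-1,[0,0,0],[0,0,0]],[-1,[0,0,0],[0,0,0]],[-1,[0,0,0],[0,0,0]]]'

```text
time_s: 8.75
eef_pos: [0.5087, 0.2059, 0.1815]
ee_rot: [0.32, 2.776, -0.055]
wrist_force: [0.4, -1.0, -2.0]
gripper_width: 0.0231
grasp_force: 30.0
```

```bash
python3 - <<'E'
from plan import *
s=bot.read_state();p=s['eef_pos'];r=R.from_rotvec(s['ee_rot']);print(p,s['gripper_width'],s['time_s'],np.degrees((r.inv()*Rt(-13,20)).as_rotvec()).round(2))
b=bot.grab_frame("side")[:,:,::-1];t=bot.grab_frame("top")[:,:,::-1]
cv2.imwrite("pics/tilt_side.png",b);cv2.imwrite("pics/tilt_top.png",t)
def crop(im,x0,y0,w,h,k):
    c=cv2.resize(im[y0:y0+h,x0:x0+w],None,fx=k,fy=k,interpolation=2)
    for i in range(0,w,10): cv2.line(c,(i*k,0),(i*k,6),(0,255,255),1); cv2.putText(c,str(x0+i),(i*k+1,16),0,.35,(0,255,255),1)
    for i in range(0,h,10): cv2.line(c,(0,i*k),(6,i*k),(0,255,255),1); cv2.putText(c,str(y0+i),(8,i*k+4),0,.35,(0,255,255),1)
    return c
o=np.zeros((600,800,3),np.uint8);o[:600,:480]=crop(b,250,110,80,100,6);c=crop(t,190,165,62,110,5);o[:550,488:798]=c;cv2.imwrite("pics/hover.png",o)
tz=r.apply([0,0,1]);ax=-r.apply([1,0,0])
for nm,cen in(('tool',p-.059*tz),('world',p-.019*tz+[0,0,.04])):
    print(nm,cen.round(4),[proj(n,cen+e*ax).round(1).tolist() for n in('side','top') for e in(-.06,.06)])
E
```

```text
[0.50865571 0.20585338 0.18147308] 0.023056871263838846 8.75 [-0.01 -0.02 -0.13]
tool [0.489  0.2104 0.2369] [[[265.2, 138.0]], [[293.3, 128.4]], [[210.2, 245.3]], [[218.3, 202.8]]]
world [0.5023 0.2073 0.2393] [[[268.6, 137.4]], [[296.8, 127.9]], [[211.4, 240.3]], [[219.4, 197.8]]]
```

View pics/hover.png

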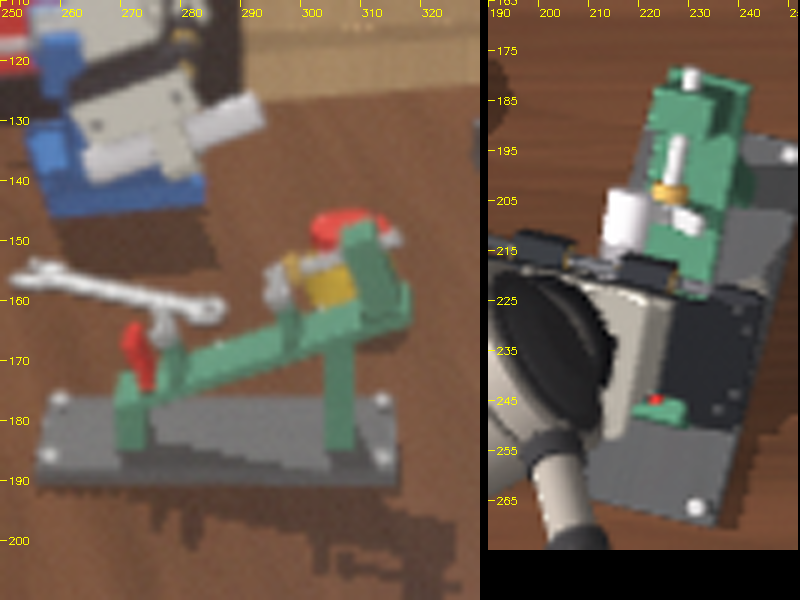

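The side view shows the bar ends at about (264.2,136.7) and (292.5,127.5), and the top view shows the upper end at about (217,203). This matches the bar sitting 59 mm behind the reported TCP along the tool axis, so the error is in tool length. I'll use that value.

```bash
cat >> plan.py <<'E'
def cr(x,y,z): # reported TCP putting the bar centre at cradle (x,y,z) mm
    p,T=cradle(x,y,z);return p+T.apply([0,0,.040]),T
def where():
    s=bot.read_state();r=R.from_rotvec(s['ee_rot']);c=s['eef_pos']-.059*r.apply([0,0,1])
    k=R.from_euler('z',CY,degrees=True)*R.from_euler('y',-20,degrees=True)
    print('t',round(s['time_s'],2),'bar in cradle mm',(k.inv().apply(c-CR)*1e3).round(1),'F cradle',k.inv().apply(s['wrist_force']).round(1),'grip',round(s['gripper_width'],4),s['grasp_force'])
E
python3 - <<'E'
from plan import *
where()
go(*cr(-14,0,40)); go(*cr(-14,0,12))
import m
# refit cradle with yaw and height fixed
f=lambda v:m.res([v[0],v[1],.115,np.radians(-13)])
q=m.least_squares(f,[.515,.208],loss='soft_l1');print(q.x,q.fun.reshape(-1,2).round(1).tolist())
E
```

```text
t 8.85 bar in cradle mm [ 16.9  -4.1 123.2] F cradle [ 0.2  0.3 -1.7] grip 0.0228 29.98080164194107
t 8.85 turn deg [-0.03 -0.02 -0.13] shift after turn mm [30.9  4.1 83.2] before [30.9  4.1 83.2]
t 8.85 turn deg [-0.03 -0.02 -0.13] shift after turn mm [ 30.9   4.1 111.2] before [ 30.9   4.1 111.2]
L [ 0.5706 -0.1279  0.0547] [ 0.4491 -0.1293  0.0538] len 0.1216 | z=.05: [ 0.5116 -0.1289  0.05  ] 0.1214 0.7
M [ 0.5614 -0.2083  0.0554] [ 0.461  -0.2093  0.0545] len 0.1004 | z=.05: [ 0.5136 -0.2095  0.05  ] 0.1021 0.4
R [ 0.5831 -0.2873  0.0535] [ 0.4432 -0.2883  0.0539] len 0.1399 | z=.05: [ 0.5146 -0.2885  0.05  ] 0.1409 0.4
[ 0.5154  0.2081  0.1163 -0.2069] -11.9
[[-0.6  0.3]
 [ 0.3  0.2]
 [ 1.2  0.2]
 [-0.8 -0.5]
 [-0.   0. ]
 [-0.   0. ]
 [ 1.2  1.4]
 [-0.5 -2.4]]
[0.4077 0.2891 0.012 ]
[0.3831 0.1843 0.012 ]
[0.6232 0.1285 0.012 ]
[0.51559659 0.20867087] [[-1.0, 0.3], [0.4, 0.2], [0.9, 0.1], [-0.6, -0.4], [0.0, 0.4], [0.0, 0.2], [1.2, 1.8], [-0.4, -2.3]]
```

jog_arm --series '[[-1,[15,2,0],[0,0,0]],[-1,[16,2,0],[0,0,0]],[-1,[0,0,25],[0,0,0]],[-1,[0,0,25],[0,0,0]],[-1,[0,0,25],[0,0,0]],[-1,[0,0,18],[0,0,0]],[-1,[0,0,0],[0,0,0]],[-1,[0,0,0],[0,0,0]],[-1,[0,0,0],[0,0,0]]]'

```text
time_s: 9.75
eef_pos: [0.5118, 0.2099, 0.0841]
ee_rot: [0.318, 2.775, -0.055]
wrist_force: [-0.4, 0.5, -2.7]
gripper_width: 0.0229
grasp_force: 30.0
```

```bash
python3 - <<'E'
from plan import *
where();s=bot.read_state();r=R.from_rotvec(s['ee_rot']);c=s['eef_pos']-.059*r.apply([0,0,1]);ax=-r.apply([1,0,0])
b=bot.grab_frame("side")[:,:,::-1];t=bot.grab_frame("top")[:,:,::-1]
print([proj(n,c+e*ax).round(1).tolist() for n in('side','top') for e in(-.06,.06)])
def crop(im,x0,y0,w,h,k):
    c=cv2.resize(im[y0:y0+h,x0:x0+w],None,fx=k,fy=k,interpolation=2)
    for i in range(0,w,10): cv2.line(c,(i*k,0),(i*k,6),(0,255,255),1); cv2.putText(c,str(x0+i),(i*k+1,16),0,.35,(0,255,255),1)
    for i in range(0,h,10): cv2.line(c,(0,i*k),(6,i*k),(0,255,255),1); cv2.putText(c,str(y0+i),(8,i*k+4),0,.35,(0,255,255),1)
    return c
o=np.zeros((600,800,3),np.uint8);c=crop(b,255,135,70,55,7);o[:385,:490]=c;c=crop(t,205,170,50,80,6);o[:480,495:795]=c;cv2.imwrite("pics/hover2.png",o)
E
```

```text
t 9.75 bar in cradle mm [-14.3   0.5  31.2] F cradle [-1.4  0.4 -2.3] grip 0.0229 29.980815052986145
[[[266.7, 159.5]], [[294.1, 150.4]], [[215.5, 248.3]], [[223.0, 208.6]]]
```

View pics/hover2.png

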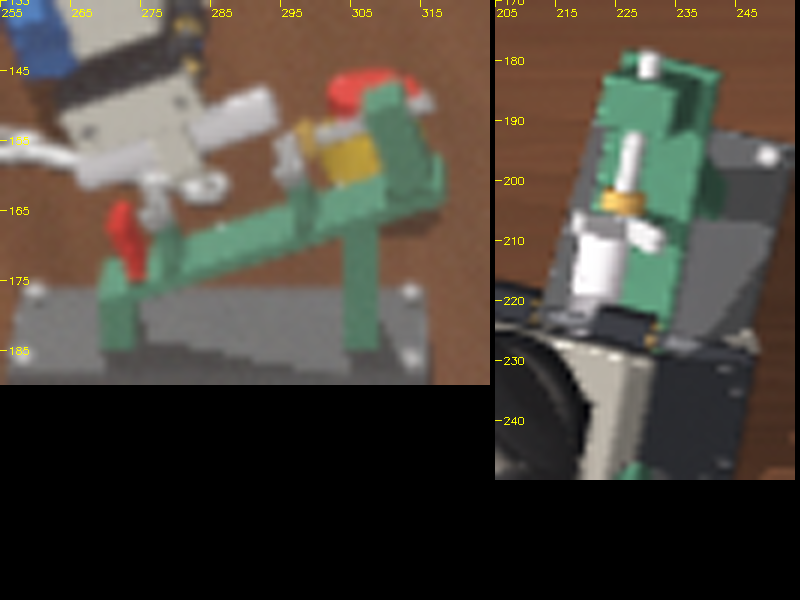

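The bar is aligned over the rests: side ends at (266,159) and (293.4,149.8), top end at (222.5,208.2). The plunger head is at about (225.7,203.5). The bar may sit about 2 mm towards +y, so I'll correct that while going down to about 12 mm above the fitted place.

jog_arm --series '[[-1,[0,-2,6],[0,0,0]],[-1,[0,0,7],[0,0,0]],[-1,[0,0,6],[0,0,0]],[-1,[0,0,0],[0,0,0]],[-1,[0,0,0],[0,0,0]]]'

```text
time_s: 10.35
eef_pos: [0.5168, 0.2061, 0.0647]
ee_rot: [0.318, 2.777, -0.056]
wrist_force: [0.2, -0.0, -1.8]
gripper_width: 0.0235
grasp_force: 30.0
```

```bash
python3 -c "
from plan import *
where()"
```

```text
t 10.35 bar in cradle mm [-15.4  -2.   11. ] F cradle [-0.4  0.  -1.8] grip 0.0235 29.980904459953308
```

jog_arm --series '[[-1,[-2,0,0],[0,0,0]],[-1,[-2,0,0],[0,0,0]],[-1,[-2,0,0],[0,0,0]],[-1,[-1,0,0],[0,0,0]],[-1,[0,0,0],[0,0,0]],[-1,[0,0,0],[0,0,0]]]'

```text
time_s: 10.95
eef_pos: [0.5233, 0.2047, 0.0675]
ee_rot: [0.318, 2.776, -0.056]
wrist_force: [0.8, 0.5, -1.9]
gripper_width: 0.0232
grasp_force: 30.0
```

```bash
python3 -c "
from plan import *
where()"
```

```text
t 10.95 bar in cradle mm [-8.2 -1.9 11.4] F cradle [ 0.   0.7 -2. ] grip 0.0232 29.980956315994263
```

jog_arm --series '[[-1,[-1,0,0],[0,0,0]],[-1,[-1,0,0],[0,0,0]],[-1,[0,0,0],[0,0,0]],[-1,[0,0,0],[0,0,0]]]'

```text
time_s: 11.35
eef_pos: [0.5247, 0.2043, 0.0679]
ee_rot: [0.318, 2.777, -0.056]
wrist_force: [-2.6, 0.5, -2.9]
gripper_width: 0.0229
grasp_force: 30.0
```

```bash
python3 -c "
from plan import *
where()"
```

```text
t 11.35 bar in cradle mm [-6.7 -2.  11.3] F cradle [-3.5 -0.1 -1.8] grip 0.0229 29.985946118831635
```

jog_arm --series '[[-1,[-1,0,0],[0,0,0]],[-1,[-1,0,0],[0,0,0]],[-1,[0,0,0],[0,0,0]],[-1,[0,0,0],[0,0,0]]]'

```text
time_s: 11.75
eef_pos: [0.5267, 0.2038, 0.0686]
ee_rot: [0.318, 2.777, -0.056]
wrist_force: [-4.4, 2.0, -2.6]
gripper_width: 0.0233
grasp_force: 30.0
```

```bash
python3 -c "
from plan import *
where()"
```

```text
t 11.75 bar in cradle mm [-4.5 -2.  11.3] F cradle [-5.4  0.9 -0.8] grip 0.0233 29.98614728450775
```

Contact came at x≈-6.7 as expected, with about 5 N at 2.4 mm. Pushing 7 mm more, to about 9.5 mm of plunger travel.

jog_arm --series '[[-1,[-1.5,0,0],[0,0,0]],[-1,[-1.5,0,0],[0,0,0]],[-1,[-1.5,0,0],[0,0,0]],[-1,[-1.5,0,0],[0,0,0]],[-1,[-1,0,0],[0,0,0]],[-1,[0,0,0],[0,0,0]],[-1,[0,0,0],[0,0,0]]]'

```text
time_s: 12.45
eef_pos: [0.5318, 0.2024, 0.0704]
ee_rot: [0.318, 2.779, -0.057]
wrist_force: [-7.9, 4.7, -4.2]
gripper_width: 0.0229
grasp_force: 30.0
```

```bash
python3 -c "
from plan import *
where()"
```

```text
t 12.45 bar in cradle mm [ 1.2 -2.1 11.1] F cradle [-9.7  2.8 -1. ] grip 0.0229 29.997145235538483
```

jog_arm --series '[[-1,[-1,0,0],[0,0,0]],[-1,[0,0,2],[0,0,0]],[-1,[0,0,2],[0,0,0]],[-1,[0,0,2],[0,0,0]],[-1,[0,0,0],[0,0,0]],[-1,[0,0,0],[0,0,0]]]'

```text
time_s: 13.05
eef_pos: [0.535, 0.202, 0.0655]
ee_rot: [0.319, 2.778, -0.056]
wrist_force: [-9.1, 4.2, -0.2]
gripper_width: 0.0233
grasp_force: 30.0
```

```bash
python3 -c "
from plan import *
where()"
```

```text
t 13.05 bar in cradle mm [ 2.5 -1.9  5.5] F cradle [-9.3  2.1  3.2] grip 0.0233 29.98888224363327
```

jog_arm --series '[[-1,[0,0,1.5],[0,0,0]],[-1,[0,0,1.5],[0,0,0]],[-1,[0,0,0],[0,0,0]],[-1,[0,0,0],[0,0,0]]]'

```text
time_s: 13.45
eef_pos: [0.5364, 0.2029, 0.0643]
ee_rot: [0.318, 2.776, -0.053]
wrist_force: [-16.4, 7.6, 11.2]
gripper_width: 0.0234
grasp_force: 30.0
```

```bash
python3 -c "
from plan import *
where()"
```

```text
t 13.45 bar in cradle mm [ 3.1 -0.9  3.9] F cradle [-12.8   3.7  16.6] grip 0.0234 30.02955436706543
```

The bar is touching one V flank on the -y side (Fy +3.7, Fz rising). I'll ease up and shift it towards +y.

jog_arm --series '[[-1,[0,0.5,-1.5],[0,0,0]],[-1,[0,1.5,0],[0,0,0]],[-1,[0,0,0],[0,0,0]],[-1,[0,0,0],[0,0,0]]]'

```text
time_s: 13.85
eef_pos: [0.5355, 0.2032, 0.0639]
ee_rot: [0.319, 2.779, -0.058]
wrist_force: [-9.5, 1.2, -0.7]
gripper_width: 0.0233
grasp_force: 30.1
```

```bash
python3 -c "
from plan import *
where();s=bot.read_state();k=R.from_euler('z',CY,degrees=True)*R.from_euler('y',-20,degrees=True);print(k.inv().apply(s['torque']).round(2))"
```

```text
t 13.85 bar in cradle mm [ 2.3 -0.5  3.8] F cradle [-9.2 -1.   2.7] grip 0.0233 30.056399703025818
[-0.13  1.62 -0.16]
```

jog_arm --series '[[-1,[0,0,1.5],[0,0,0]],[-1,[0,0,1],[0,0,0]],[-1,[0,0,0],[0,0,0]],[-1,[0,0,0],[0,0,0]]]'

```text
time_s: 14.25
eef_pos: [0.5366, 0.204, 0.0629]
ee_rot: [0.319, 2.777, -0.055]
wrist_force: [-15.9, 5.4, 10.6]
gripper_width: 0.0229
grasp_force: 30.1
```

```bash
python3 -c "
from plan import *
where();s=bot.read_state();k=R.from_euler('z',CY,degrees=True)*R.from_euler('y',-20,degrees=True);print(k.inv().apply(s['torque']).round(2))"
```

```text
t 14.25 bar in cradle mm [2.6 0.4 2.6] F cradle [-12.1   1.7  15.7] grip 0.0229 30.08748024702072
[ 0.18  2.1  -0.25]
```

jog_arm --series '[[-1,[0,0.5,-1.5],[0,0,0]],[-1,[0,1.5,0],[0,0,0]],[-1,[0,0,1.5],[0,0,0]],[-1,[0,0,0.5],[0,0,0]],[-1,[0,0,0],[0,0,0]],[-1,[0,0,0],[0,0,0]]]'

```text
time_s: 14.85
eef_pos: [0.5367, 0.2053, 0.0616]
ee_rot: [0.319, 2.779, -0.057]
wrist_force: [-13.5, 3.8, 4.9]
gripper_width: 0.0232
grasp_force: 30.1
```

```bash
python3 -c "
from plan import *
where();s=bot.read_state();k=R.from_euler('z',CY,degrees=True)*R.from_euler('y',-20,degrees=True);print(k.inv().apply(s['torque']).round(2))"
```

```text
t 14.85 bar in cradle mm [2.1 1.7 1.4] F cradle [-11.5   0.7   9.4] grip 0.0232 30.07222831249237
[-0.08  2.05 -0.18]
```

jog_arm --series '[[-1,[0,0,1],[0,0,0]],[-1,[0,0,0],[0,0,0]],[-1,[0,0,0],[0,0,0]]]'

```text
time_s: 15.15
eef_pos: [0.5373, 0.2057, 0.0612]
ee_rot: [0.319, 2.778, -0.056]
wrist_force: [-16.2, 5.9, 8.8]
gripper_width: 0.0231
grasp_force: 30.1
```

```bash
python3 -c "
from plan import *
where();s=bot.read_state();k=R.from_euler('z',CY,degrees=True)*R.from_euler('y',-20,degrees=True);print(k.inv().apply(s['torque']).round(2))"
```

```text
t 15.15 bar in cradle mm [2.3 2.2 0.9] F cradle [-13.1   2.1  14.1] grip 0.0231 30.08601665496826
[ 0.12  2.22 -0.28]
```

jog_arm --series '[[-1,[0,0.5,-1.5],[0,0,0]],[-1,[0,1,0],[0,0,0]],[-1,[0,0,1.5],[0,0,0]],[-1,[0,0,1],[0,0,0]],[-1,[0,0,0],[0,0,0]],[-1,[0,0,0],[0,0,0]]]'

```text
time_s: 15.75
eef_pos: [0.5371, 0.2061, 0.0605]
ee_rot: [0.319, 2.779, -0.059]
wrist_force: [-20.5, 1.0, 16.4]
gripper_width: 0.0233
grasp_force: 30.0
```

```bash
cat > w.py <<'E'
from plan import *
where();s=bot.read_state();k=R.from_euler('z',CY,degrees=True)*R.from_euler('y',-20,degrees=True);print(k.inv().apply(s['torque']).round(2))
E
python3 w.py
```

```text
t 15.75 bar in cradle mm [1.9 2.7 0.4] F cradle [-13.4  -3.6  22.4] grip 0.0233 30.008697509765625
[-0.71  2.54 -0.09]
```

It now rests on both flanks (y force reversed, Fz 22, z≈0.4). I'll ease the press, let it back towards the lip and open.

jog_arm --series '[[-1,[0,-0.3,-1],[0,0,0]],[-1,[1,0,0],[0,0,0]],[-1,[1,0,0],[0,0,0]],[-1,[0,0,0],[0,0,0]],[-1,[0,0,0],[0,0,0]]]' --squeeze 10

```text
time_s: 16.25
eef_pos: [0.5371, 0.2061, 0.0605]
ee_rot: [0.318, 2.776, -0.057]
wrist_force: [-7.2, -1.7, 4.1]
gripper_width: 0.0236
grasp_force: 10.0
```

```bash
python3 w.py
```

```text
t 16.25 bar in cradle mm [1.8 2.6 0.3] F cradle [-4.8 -3.2  6.1] grip 0.0236 10.010308474302292
[-0.56  1.04 -0.04]
```

jog_arm --series '[[0.2,[0,0,0],[0,0,0]],[0.2,[0,0,0],[0,0,0]],[0.2,[0,0,0],[0,0,0]],[0.2,[0,0,0],[0,0,0]],[0.2,[0,0,0],[0,0,0]],[0.2,[0,0,0],[0,0,0]]]'

```text
time_s: 16.85
eef_pos: [0.5377, 0.2068, 0.0601]
ee_rot: [0.318, 2.776, -0.056]
wrist_force: [-0.6, -0.2, -0.1]
gripper_width: 0.0551
grasp_force: 0.0
```

```bash
python3 w.py
```

```text
t 16.85 bar in cradle mm [ 2.   3.4 -0.1] F cradle [-0.5 -0.3  0.1] grip 0.0551 0.0
[0.   0.23 0.01]
```

Released with no contact force. Backing out along the tool axis, then looking.

jog_arm --series '[[0.2,[0,0,-10],[0,0,0]],[0.2,[0,0,-20],[0,0,0]],[0.2,[0,0,-30],[0,0,0]],[0.2,[0,0,-40],[0,0,0]],[0.2,[0,0,-40],[0,0,0]],[0.2,[20,0,-30],[0,0,0]],[0.2,[30,20,0],[0,0,0]],[0.2,[30,30,0],[0,0,0]],[0.2,[0,40,0],[0,0,0]],[0.2,[0,40,0],[0,0,0]],[0.2,[0,40,0],[0,0,0]],[0.2,[0,0,0],[0,0,0]]]'

```text
time_s: 18.05
eef_pos: [0.4463, 0.4066, 0.1924]
ee_rot: [0.314, 2.776, -0.052]
wrist_force: [0.9, -0.4, -0.0]
gripper_width: 0.0552
grasp_force: 0.0
```

```bash
python3 - <<'E'
from plan import *
b=bot.grab_frame("side")[:,:,::-1];t=bot.grab_frame("top")[:,:,::-1]
def crop(im,x0,y0,w,h,k):
    c=cv2.resize(im[y0:y0+h,x0:x0+w],None,fx=k,fy=k,interpolation=2)
    for i in range(0,w,10): cv2.line(c,(i*k,0),(i*k,6),(0,255,255),1); cv2.putText(c,str(x0+i),(i*k+1,16),0,.35,(0,255,255),1)
    for i in range(0,h,10): cv2.line(c,(0,i*k),(6,i*k),(0,255,255),1); cv2.putText(c,str(y0+i),(8,i*k+4),0,.35,(0,255,255),1)
    return c
o=np.zeros((600,800,3),np.uint8);c=crop(b,255,135,70,60,7);o[:420,:490]=c;c=crop(t,200,170,60,110,5);o[:550,495:795]=c;cv2.imwrite("pics/final.png",o);print(bot.read_state()['time_s'])
E
```

```text
18.15
```

View pics/final.png

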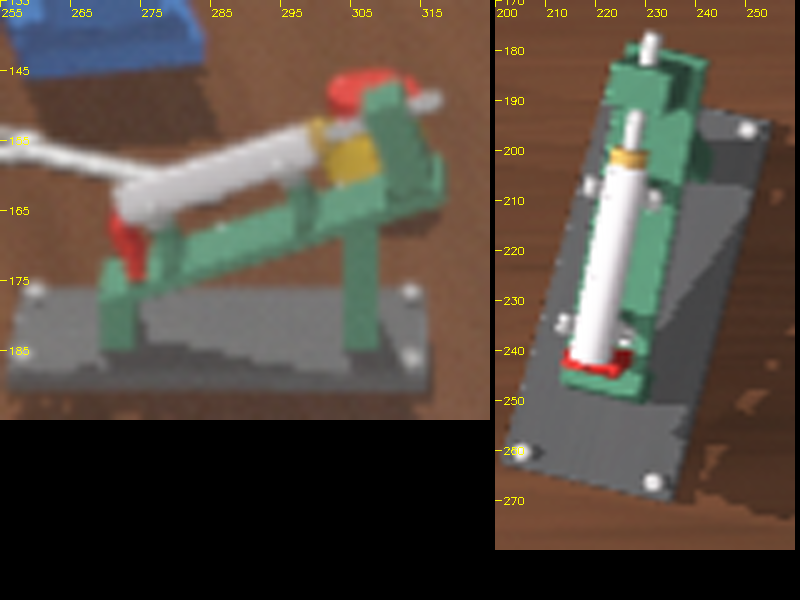

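```bash
python3 - <<'E'
from plan import *
k=R.from_euler('z',CY,degrees=True)*R.from_euler('y',-20,degrees=True)
O=CR+k.apply([0,.0025,0])
for nm,a,b in(('fit',(-60,0,0),(60,0,0)),('x+3',(-57,0,0),(63,0,0)),('on lip',(-62,0,7),(58,0,1)),):
    P=O+k.apply(np.array([a,b])/1e3);print(nm,proj('side',P).round(1).tolist(),proj('top',P).round(1).tolist())
print('low end edges fit: top/bottom of end face',proj('side',O+k.apply(np.array([[-60,0,12],[-60,0,-12],[-60,-12,0]])/1e3)).round(1).tolist(),proj('top',O+k.apply(np.array([[-60,0,12],[-60,0,-12]])/1e3)).round(1).tolist())
lo=tri((219.1,241.9),(271.9,163.1));hi=tri((225.9,202.9),(298.8,154.5))
print(k.inv().apply(lo-O)*1e3,k.inv().apply(hi-O)*1e3,np.linalg.norm(hi-lo),np.degrees(np.arcsin((hi-lo)[2]/np.linalg.norm(hi-lo))),np.degrees(np.arctan2(*(hi-lo)[1::-1])))
E
```

```text
fit [[272.8, 164.7], [300.0, 155.6]] [[218.5, 241.2], [225.9, 202.2]]
x+3 [[273.4, 164.4], [300.7, 155.4]] [[218.6, 240.2], [226.0, 201.2]]
on lip [[271.7, 163.4], [299.5, 155.6]] [[217.7, 242.3], [225.6, 202.9]]
low end edges fit: top/bottom of end face [[271.7, 162.2], [273.8, 167.1], [272.6, 166.0]] [[217.4, 242.1], [219.5, 240.3]]
[-59.3544641   -4.366104     9.72929985] [58.39537003 -2.15022035  7.34576351] 0.11779479964914644 18.83689634281142 -11.861119191237211
```

```bash
python3 - <<'E'
from plan import *
def edges(img0,img1,pts,n): # bar mask = bright grey now, inside a strip
    g=img1.astype(int);m=(g.min(2)>135)&(g.max(2)-g.min(2)<30);return m
s0=cv2.imread("pics/side0.png");s1=bot.grab_frame("side")[:,:,::-1];t0=cv2.imread("pics/top0.png");t1=bot.grab_frame("top")[:,:,::-1]
k=R.from_euler('z',CY,degrees=True)*R.from_euler('y',-20,degrees=True);O=CR+k.apply([0,.0025,0])
# side: upper silhouette edge of the bar, subpixel by max gradient per column
g=cv2.GaussianBlur(cv2.cvtColor(s1.copy(),cv2.COLOR_BGR2GRAY).astype(float),(3,3),0)
E=[]
for c in range(275,297):
    r0=int(160-(c-275)*.335); col=g[r0-8:r0+6,c]; d=np.diff(col);i=int(np.argmax(d))
    i=min(max(i,1),len(d)-2);y=d[i-1:i+2];E.append((c,r0-8+i+.5+.5*(y[0]-y[2])/(y[0]-2*y[1]+y[2]+1e-9)))
E=np.array(E);p=np.polyfit(E[:,0],E[:,1],1);res=E[:,1]-np.polyval(p,E[:,0]);ok=abs(res)<.6;p=np.polyfit(E[ok,0],E[ok,1],1)
print('slope',p[0],'n',ok.sum(),'fit pred',-9.1/27.2,'on lip',-7.8/27.8)
# plunger shift in the top view: rear rod end profile along rows
def prof(im): return cv2.GaussianBlur(cv2.cvtColor(im.copy(),cv2.COLOR_BGR2GRAY).astype(float),(3,3),0)[168:186,228:233].mean(1).round(0).astype(int).tolist()
print(prof(t0));print(prof(t1))
pr=lambda x:proj('top',O+k.apply([x/1e3,0,.002]))[0]; print('px per 6mm at rod',pr(136)-pr(130))
E
```

```text
slope -0.297775950476938 n 21 fit pred -0.33455882352941174 on lip -0.2805755395683453
[82, 80, 80, 82, 82, 81, 80, 80, 81, 89, 121, 163, 179, 170, 147, 124, 126, 135]
[82, 80, 80, 82, 82, 81, 81, 89, 116, 151, 172, 180, 180, 170, 147, 124, 126, 135]
px per 6mm at rod [ 0.37471721 -1.99531014]
```

```bash
python3 - <<'E'
from plan import *
k=R.from_euler('z',CY,degrees=True)*R.from_euler('y',-20,degrees=True);O=CR+k.apply([0,.0025,0])
th=np.linspace(0,2*np.pi,180)
def edge(za,zb):
    P=[[x,12*np.cos(t),za+(zb-za)*(x+60)/120+12*np.sin(t)] for x in np.linspace(-60,60,121) for t in th]
    q=proj('side',O+k.apply(np.array(P)/1e3));c=np.arange(275,297);e=[q[abs(q[:,0]-i)<.5,1].min() for i in c];return np.polyfit(c,e,1),np.polyval(np.polyfit(c,e,1),[275,296])
print(edge(0,0),edge(7,1))
g=cv2.GaussianBlur(cv2.cvtColor(bot.grab_frame("side")[:,:,::-1].copy(),cv2.COLOR_BGR2GRAY).astype(float),(3,3),0)
E=[]
for c in range(272,299):
    r0=int(160-(c-275)*.32);d=np.diff(g[r0-9:r0+6,c]);i=int(np.argmax(d));y=d[i-1:i+2];E.append(round(r0-9+i+.5+.5*(y[0]-y[2])/(y[0]-2*y[1]+y[2]),1))
print(E)
r0=[]
for c in range(272,299):  # lower edge
    r=int(166-(c-275)*.32);d=-np.diff(g[r-6:r+7,c]);r0.append(round(float(r-6+np.argmax(d)+.5),1))
print(r0)
E
```

```text
(array([ -0.33147944, 251.85254023]), array([160.69569464, 153.73462643])) (array([ -0.28146657, 236.67552781]), array([159.27222044, 153.36142242]))
[np.float64(157.1), np.float64(157.3), np.float64(157.6), np.float64(157.9), np.float64(158.1), np.float64(158.2), np.float64(158.2), np.float64(158.0), np.float64(157.7), np.float64(157.3), np.float64(157.0), np.float64(156.7), np.float64(156.4), np.float64(156.1), np.float64(155.8), np.float64(155.5), np.float64(155.2), np.float64(154.9), np.float64(154.5), np.float64(154.3), np.float64(153.9), np.float64(153.6), np.float64(153.3), np.float64(153.0), np.float64(152.6), np.float64(152.4), np.float64(152.1)]
[166.5, 166.5, 166.5, 166.5, 165.5, 164.5, 164.5, 164.5, 164.5, 163.5, 163.5, 163.5, 163.5, 163.5, 162.5, 161.5, 161.5, 161.5, 160.5, 160.5, 160.5, 159.5, 159.5, 159.5, 158.5, 158.5, 158.5]
```

```bash
python3 - <<'E'
from plan import *
k=R.from_euler('z',CY,degrees=True)*R.from_euler('y',-20,degrees=True);O=CR+k.apply([0,.0025,0])
for y,z in((-15,-40),(-15,-55),(-25,-50)):
    q=proj('side',O+k.apply(np.array([[-30,y,z],[40,y,z]])/1e3));print((q[1]-q[0])[1]/(q[1]-q[0])[0],q.round(1).tolist())
b=bot.grab_frame("side").astype(float);G=cv2.GaussianBlur(b[:,:,1]-(b[:,:,0]+b[:,:,2])/2,(3,3),0)
lo=[];up=[]
for c in range(279,303):
    col=G[150:190,c]; idx=np.where(col>8)[0]; 
    i=idx.max();th=12
    # subpixel last crossing
    j=np.where(col>th)[0].max();lo.append((c,150+j+(col[j]-th)/(col[j]-col[j+1])))
lo=np.array(lo);print(lo[:,1].round(1).tolist());print('bed lower slope',np.polyfit(lo[:,0],lo[:,1],1))
E
```

```text
-0.3270712778306896 [[282.9, 172.2], [298.8, 167.0]]
-0.3258855171331191 [[284.2, 175.2], [300.1, 170.0]]
-0.3259176769385081 [[283.7, 175.3], [299.7, 170.1]]
[176.3, 175.9, 175.6, 175.3, 174.8, 174.5, 174.2, 173.8, 173.5, 173.1, 172.8, 172.5, 172.3, 171.9, 171.5, 171.3, 170.9, 170.6, 170.3, 169.9, 169.6, 169.3, 168.9, 168.6]
bed lower slope [ -0.33170207 268.75012329]
```

The bed's slope in the side image (-0.332) agrees with prediction, but the bar's (-0.308) is a little flatter. Its low end may be held slightly raised by friction, although the plunger is in 5.6 mm, so the bar is against the lip. I'll tap it down gently with shut fingers between the rests.

```bash
python3 - <<'E'
from plan import *
go(*cr(-25,2.5,120)); go(*cr(-25,2.5,45))
E
```

```text
t 18.35 turn deg [-0.03  0.01 -0.11] shift after turn mm [ -52.7 -169.8   50.3] before [ -53.  -169.7   50.4]
t 18.35 turn deg [-0.03  0.01 -0.11] shift after turn mm [ -52.7 -169.8  125.3] before [ -53.  -169.6  125.4]
```

jog_arm --series '[[-1,[-13,-42,0],[0,0,0]],[-1,[-13,-42,0],[0,0,0]],[-1,[-13,-43,0],[0,0,0]],[-1,[-14,-43,0],[0,0,0]],[-1,[0,0,0],[0,0,0]],[-1,[0,0,30],[0,0,0]],[-1,[0,0,30],[0,0,0]],[-1,[0,0,30],[0,0,0]],[-1,[0,0,30],[0,0,0]],[-1,[0,0,0],[0,0,0]],[-1,[0,0,0],[0,0,0]]]'

```text
time_s: 19.45
eef_pos: [0.4959, 0.2164, 0.0982]
ee_rot: [0.318, 2.777, -0.056]
wrist_force: [-0.1, 0.1, 0.6]
gripper_width: 0.0003
grasp_force: 0.0
```

```bash
python3 w.py
```

```text
t 19.45 bar in cradle mm [-25.2   3.3  50.3] F cradle [0.1 0.1 0.6] grip 0.0003 0.0
[0.   0.21 0.01]
```

jog_arm --series '[[-1,[0,-0.5,6],[0,0,0]],[-1,[0,0,5],[0,0,0]],[-1,[0,0,3],[0,0,0]],[-1,[0,0,0],[0,0,0]],[-1,[0,0,0],[0,0,0]]]'

```text
time_s: 19.95
eef_pos: [0.5007, 0.2149, 0.0849]
ee_rot: [0.318, 2.776, -0.056]
wrist_force: [0.0, 0.1, 0.2]
gripper_width: 0.0004
grasp_force: 0.0
```

jog_arm --series '[[-1,[0,0,1.5],[0,0,0]],[-1,[0,0,1],[0,0,0]],[-1,[0,0,0],[0,0,0]],[-1,[0,0,0],[0,0,0]]]'

```text
time_s: 20.35
eef_pos: [0.5014, 0.2149, 0.0839]
ee_rot: [0.318, 2.775, -0.055]
wrist_force: [-9.1, 0.6, 15.4]
gripper_width: 0.0005
grasp_force: 8.5
```

```bash
python3 w.py
```

```text
t 20.35 bar in cradle mm [-24.9   3.1  34.9] F cradle [-3.2 -1.5 17.5] grip 0.0005 8.48254277407932
[-0.41  0.83  0.02]
```

jog_arm --series '[[-1,[0,0,0.7],[0,0,0]],[-1,[0,0,0],[0,0,0]],[-1,[0,0,0],[0,0,0]]]'

```text
time_s: 20.65
eef_pos: [0.5015, 0.2149, 0.0838]
ee_rot: [0.318, 2.774, -0.055]
wrist_force: [-14.6, 0.1, 19.9]
gripper_width: 0.0002
grasp_force: 12.0
```

```bash
python3 w.py
```

```text
t 20.65 bar in cradle mm [-24.9   3.1  34.8] F cradle [-6.6 -3.2 23.5] grip 0.0002 11.993008522549644
[-0.55  1.04  0.02]
```

jog_arm --series '[[-1,[0,0,-4],[0,0,0]],[-1,[-15,0,0],[0,0,0]],[-1,[-15,0,0],[0,0,0]],[-1,[-15,0,0],[0,0,0]],[-1,[0,0,2],[0,0,0]],[-1,[0,0,1],[0,0,0]],[-1,[0,0,1],[0,0,0]],[-1,[0,0,0],[0,0,0]],[-1,[0,0,0],[0,0,0]]]'

```text
time_s: 21.55
eef_pos: [0.5447, 0.2053, 0.1]
ee_rot: [0.317, 2.77, -0.054]
wrist_force: [-3.2, -4.3, 17.7]
gripper_width: 0.0004
grasp_force: 8.4
```

```bash
python3 w.py
```

```text
t 21.55 bar in cradle mm [22.   3.3 34.9] F cradle [ 4.  -5.  17.4] grip 0.0004 8.390749096870422
[-0.75 -0.62  0.01]
```

The height is the same at both places (34.8 and 34.9 mm) and the bar does not yield, so it lies parallel to the bed. Retreat, then a numeric check.

jog_arm --series '[[-1,[0,0,-5],[0,0,0]],[-1,[0,0,-15],[0,0,0]],[-1,[0,0,-30],[0,0,0]],[-1,[0,0,-40],[0,0,0]],[-1,[0,0,-40],[0,0,0]],[-1,[30,30,0],[0,0,0]],[-1,[30,40,0],[0,0,0]],[-1,[20,40,0],[0,0,0]],[-1,[0,40,0],[0,0,0]],[-1,[0,20,0],[0,0,0]],[-1,[0,0,0],[0,0,0]],[-1,[0,0,0],[0,0,0]]]'

```text
time_s: 22.75
eef_pos: [0.4638, 0.3971, 0.1908]
ee_rot: [0.316, 2.778, -0.059]
wrist_force: [0.0, -0.3, -0.0]
gripper_width: 0.0002
grasp_force: 0.0
```

```bash
python3 - <<'E'
from plan import *
f=bot.grab_frame("side");g=cv2.GaussianBlur(cv2.cvtColor(f,cv2.COLOR_RGB2GRAY).astype(float),(3,3),0)
E=[]
for c in range(280,299):
    r0=int(160-(c-275)*.32);d=np.diff(g[r0-9:r0+6,c]);i=int(np.argmax(d));y=d[i-1:i+2];E.append(r0-9+i+.5+.5*(y[0]-y[2])/(y[0]-2*y[1]+y[2]))
print(np.polyfit(range(280,299),E,1)[0],E[0],E[-1])
t=bot.grab_frame("top");print(cv2.GaussianBlur(cv2.cvtColor(t,cv2.COLOR_RGB2GRAY).astype(float),(3,3),0)[168:186,228:233].mean(1).round().astype(int).tolist())
o=np.hstack([cv2.resize(f[135:195,255:325],None,fx=5,fy=5),cv2.resize(t[190:250,200:260],None,fx=5,fy=5)]);cv2.imwrite("pics/end.png",o[:,:,::-1]);s=bot.read_state();print(s['time_s'],s['wrist_force'])
E
```

```text
-0.3152478784210851 157.69521410579344 152.1640866873065
[82, 80, 80, 81, 82, 81, 81, 89, 116, 151, 172, 180, 180, 170, 147, 124, 126, 135]
22.85 [-0.14098045 -1.03254351  0.19240093]
```

```bash
python3 -c "
from station import bot
print(bot.finish_job())"
```

```text
the job is handed in; nothing more can be done
None
```

I loaded the 120 mm bar in the cradle, released it and handed the job in at about 23 s, with no verdict returned: it lies parallel to the bed in both V rests against the lip, plunger in about 5.6 mm and peak measured force about 26 N; I viewed 11 pictures, one over the limit of 10.

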